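# Step the indexing stand back one notch

### The job

The painter has indexed the wet lamp body one side too far. With a fingertip lift the yellow ratchet pawl out of the wheel and throw it right over onto its rest, push the wheel backward exactly one notch (its top moves towards the pawl), then tip the pawl back over so that it drops home in the new notch. Push lightly with the fingertips, grip or force nothing, keep off the wet lamp body and leave the tins, jar and brush where they are.

Things in the scene. Friction and masses are not known exactly. Their poses are not given: they have to be found in the camera images.
- stand: Heavy fixed green and steel indexing stand. Origin on the bench below the middle of the ratchet wheel. z up; y along the spindle (115 mm up) from wheel to lamp body; x across it, to the pawl's side. By y (mm): spoked handle -50, wheel -6 to 6, green cheek 16 to 28 (top z 143, at the pawl z 137), lamp body 46 to 156, tailstock 176 to 232. Steel bed: x -85 to 140, y -25 to 250, 12 thick.
- wheel (a joint): Angle (rad) of spindle, ratchet wheel, handle and lamp body. + is BACKWARD: top moves to the stand's +x. 12 teeth, 12 mm deep: a notch is 0.524. At 0 a tooth bears on the pawl; it starts at -0.10 to -0.01. One notch back it bears at 0.524: dropped with the wheel at 0.36 to 0.52 the pawl falls home there, above 0.53 onto a crest. It stays where left; drag 0.12 N m, 2 N at a knob.
- pawl (a joint): Angle (rad) of the yellow throw-over pawl about its pivot. 0: nose home in a notch (reads -0.02 to 0.05 there, up to 0.17 on a tooth crest). Grows as it is lifted off the wheel, its tab swinging over to the stand's +x. It balances at about 0.48; beyond, it falls by its weight onto a rest pin at 0.96; short of that, back onto the wheel. About 0.5 N at the tab moves it.
- pawl_pivot (a point): Pivot of the pawl, on the stand at x 85, y 0, z 105 mm in the stand's frame, axis along the spindle. The pawl works in the plane of the wheel (10 mm thick, tab 26 mm wide).
- pawl_tab (a point): Middle of the top edge of the pawl's thumb tab, a yellow plate 26 mm wide (along the spindle), 7 mm thick, its top 48 mm free; 125 mm from the pivot. Pawl home: it stands upright at stand x 45, top at z 224 mm, over the wheel's rim (wheel 120 mm across, top at z 175). Pawl on its rest: it leans outward, end at about x 160, z 206 mm.
- top_spoke (a point): Centre of the black ball knob (18 mm) on the uppermost spoke of the turning handle, which turns with the wheel: six round spokes (10 mm), 60 degrees apart, a knob on each 80 mm from the spindle axis, all at stand y -50 mm. At the start this spoke leans 15 to 21 degrees to the stand's -x; one notch back, 6 to 15 degrees to +x.
- drum: The wet painted lamp body, not to be touched: a navy twelve-sided wooden prism with cream moons, 90 mm across flats, 110 mm long, on the spindle, turning with the wheel. Origin: on the spindle axis in the middle of the ratchet wheel; the prism lies 46 to 156 mm from it along the spindle. Its top is at z 162 mm.
- paint_tin: Maroon sample paint tin, 64 mm diameter, 70 mm tall, loose, origin at the middle of its underside. Bystander.
- glass_jar: Glass jar with aluminium lid, 68 mm diameter, 85 mm tall, loose, origin at the middle of its underside. Bystander.
- spirit_tin: Bare dark steel spirit tin with a brass screw cap, 68 mm diameter, 95 mm tall, loose, origin at the middle of its underside. Bystander.
- flat_brush: Flat paint brush lying on the bench, 190 mm long, 42 mm wide, 20 mm thick, loose, origin under its middle. Bystander.

How it is judged:
By the outcome, as a careful person would: the job done as asked, in the order asked, and still so for the second after the job is handed in, with the robot touching nothing.
It also fails if it takes over 58 s, if anything falls off the work surface, if the arm or the gripper's body presses on something with over 40 N, if the wrist force passes 120 N, or if a joint passes its speed limit or range.

### The arm

A 6-joint arm with a two-finger parallel gripper is mounted at the origin on the work surface. World frame = base frame: x ahead of the robot, y to its left, z up, the work surface at z = 0. Lengths are in mm, angles in rad, forces in N, time in s.
With the tool pointing down it reaches from about 350 to 975 mm from the base axis. Payload 7.1 kg.
Tool frame: the origin (TCP) lies midway between the tips of the shut fingers; the grasp point (between the pads) lies pinch_z behind it (pinch_z is the distance from the TCP to the grasp point, in mm); z points along the fingers, y is the line along which they close (so a half turn about z gives the same grasp; the last joint's range is limited). The gripper opens to 88 mm and grips with 3 to 60 N. Pads are 20 mm wide; open, the fingers measure 115 mm over their backs; the gripper's body (75 mm by 178 mm) begins 61 mm behind the grasp point.
Start: joints at [-1.317, 0.423, 1.63, -0, 1.089, -0.019], TCP at [168.412, -601.866, 222.675] pointing down, gripper open.
Joint ranges: [-3, 3], [-0.9, 2.11], [0.09, 2.58], [-1.31, 4.45], [0.11, 2.69], [-2.54, 2.54]. Speed limits (rad/s): [2.39, 2.39, 3.01, 3.14, 3.14, 3.14].

### API

Orientations are given as a rotation vector (axis times angle).
In Python, from workcell import get_obs, get_image, close_job, pinch_z gives the robot as it stands.
- The arm moves only by the tool jog_arm, never from a script. Its argument "commands" is a list of rows, each a list of 3 entries, a list of its own where there are three numbers: the gripper command: -1 is shut, 1 is fully open, values between are in proportion, then the shift along the tool's x, y, z as a fraction of full scale, then the turn, a rotation vector about the tool's x, y, z as a fraction of full scale. In form: [[gripper, [tx, ty, tz], [rx, ry, rz]], ...]. A call has 1 to 10 rows; each row shifts and turns the commanded pose from where the row before left it, along the tool's axes as they then stand; what a row does not reach is not made up. Full scale, the value 1, is 0.1 m for a shift and 45 degrees for a turn. A row lasts 1/10 s, in which the tool goes at most 50 mm and 8.59 degrees, less where a joint would pass 70% of its speed; a pose out of reach is approached as far as the arm can. A call with a number of a shift or a turn outside -1 to 1 is refused whole. A call with a gripper value outside its range is refused whole. The fingers move at their own pace and stop on an object; the grip force is fixed at half the most. Time passes only in rows, so rows that do not move let the fingers close. It gives the time, the measured TCP pose, the force, the opening and the grip force at its end, in the units of the state.
- get_obs(): the state, without advancing time (a new reading comes with each control period).
- get_image(name): name is "scene" or "top" or "wrist"; returns a dict with "image" (420x560x3 uint8, blue, green, red), "z_map" (420x560 float32, mm along the optical axis (not along the pixel's ray), 0 where there is no reading), "intrinsics" (3x3 intrinsics, pixels), "eye" and "orientation" of the camera in the world; the wrist camera has in their place "mount" (4x4, takes a point from camera to tool coordinates, whose origin is the TCP and whose axes are the flange's). Camera axes: x right, y down, z forward; pixel columns grow to the right and rows downward; lengths in mm; the calibration is good to about 2 mm. The wrist camera is an equidistant fisheye: a pixel r from the principal point sees the ray r / f radians off the axis. A picture is of the moment at which its call begins: read the wrist's pose just before it.
- close_job(): hands the job in; it is judged then, once.
The state is a dict: "t": time; "qpos": joint angles; "qvel": joint speeds; "joint_torque": joint torques, N m; "ee_pos": TCP position; "orientation": TCP orientation; "ft_force": force on the tool from outside, world axes, zero at the start; "moment": the same for the moment, N m; "width": finger opening in mm; "grasp_force": force on a finger pad.
Only numpy, scipy, OpenCV 4.12 (cv2) and the standard library are available. Lean on these libraries where they do the work, as an engineer would, in place of code of your own. Each camera call takes 0.05 s, during which the arm holds its last target. There are 200 camera calls.

## Working session

There is one attempt and no reset: what is moved stays moved. The work goes in short steps, Python scripts to look and compute and a tool call to move; the robot and the scene stay as the last step left them, time stands still between calls to the robot, and variables do not carry over. Pictures are saved under pics/ and viewed, at most 10 in all, crops included, and the job is handed in when it is done.

Besides the shell and the picture viewer there is one more tool, called after "Request:" as name(argument=value, ...), one argument or row to a line, values as JSON. jog_arm: Moves the arm, as the interface text tells. Its arguments: {"type":"object","properties":{"commands":{"type":"array","items":{"type":"array"}}},"required":["commands"]}

```bash
mkdir -p pics; ls
python3 - <<'E'
from workcell import *
import cv2,pickle,numpy as np
o=get_obs();print(o,pinch_z)
d={n:get_image(n) for n in("scene","top")}
pickle.dump(d,open('d0.pkl','wb'))
for n in d:
  cv2.imwrite(f'pics/{n}0.png',d[n]['image']);print(n,d[n]['intrinsics'],d[n]['eye'],d[n]['orientation'])
E
```

```text
pics
{'t': 0.0, 'qpos': array([-1.31700446e+00,  4.23840752e-01,  1.63065808e+00, -5.03571387e-06,
        1.08861634e+00, -1.89883769e-02]), 'qvel': array([ 0.00035276, -0.00144397,  0.00080198,  0.00034977, -0.00123746,
       -0.00135435]), 'joint_torque': array([ 1.78363363e-03, -5.44622540e+01, -2.73664999e+01,  6.45091245e-02,
        2.27958325e-02, -1.20456925e-04]), 'ee_pos': array([ 168.27466961, -601.35444757,  221.91430097]), 'orientation': array([-3.11091957e+00, -4.26953104e-01,  2.86947491e-04]), 'ft_force': array([-0.05627998, -0.05677253,  0.22673201]), 'moment': array([0.02903555, 0.01345314, 0.04346206]), 'grasp_force': 0.0, 'width': 88.16352265495206} 18.700000000000003
scene [[385.13969761   0.         281.10848001]
 [  0.         385.13969761 205.19716517]
 [  0.           0.           1.        ]] [1047.85946765 -290.13575776  876.32131904] [-2.20929618 -1.16069289  0.41258219]
top [[484.09361946   0.         284.98984876]
 [  0.         484.09361946 215.59319779]
 [  0.           0.           1.        ]] [ 506.42080924   56.81102247 1127.35853112] [-2.19566799  2.19231909 -0.10406957]
```

View pics/scene0.png

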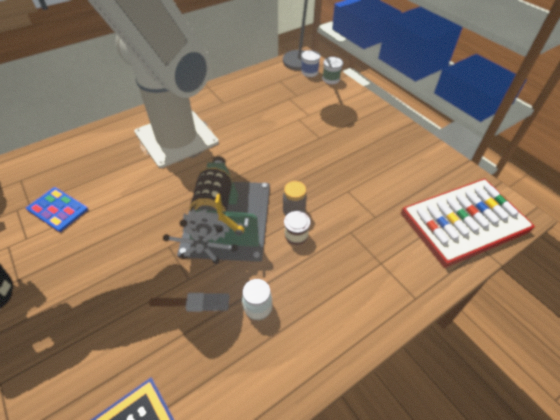

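View pics/top0.png

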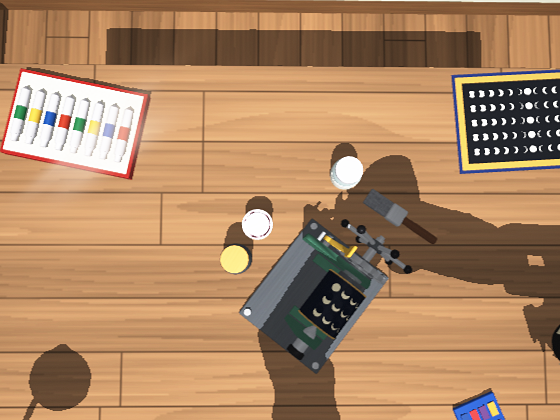

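The scene view shows the stand in front of the arm with the handle facing the camera. The top view has bed corners near (314,222), (245,312), (316,370) and (387,275), the yellow pawl near (340,243), and the handle along (345,224)-(408,269). Next I'll fit the stand pose.

```bash
cat > h.py <<'E'
import numpy as np,cv2
from scipy.spatial.transform import Rotation as R
def cloud(c):
    z=c['z_map'];K=c['intrinsics'];v,u=np.mgrid[:420,:560]
    P=np.stack([(u-K[0,2])/K[0,0]*z,(v-K[1,2])/K[1,1]*z,z],-1)
    return P@R.from_rotvec(c['orientation']).as_matrix().T+c['eye']
def proj(c,P):
    Q=(np.asarray(P)-c['eye'])@R.from_rotvec(c['orientation']).as_matrix();K=c['intrinsics']
    return Q[...,:2]/Q[...,2:]*[K[0,0],K[1,1]]+K[:2,2]
def ray(c,u,v,z):
    K=c['intrinsics'];d=R.from_rotvec(c['orientation']).as_matrix()@[(u-K[0,2])/K[0,0],(v-K[1,2])/K[1,1],1]
    return c['eye']+d*(z-c['eye'][2])/d[2]
E
python3 - <<'E'
from h import *
import pickle
d=pickle.load(open('d0.pkl','rb'));c=d['top']
px=[(314,222),(245,312),(316,370),(387,275)];S=np.array([(140,-25),(140,250),(-85,250),(-85,-25)])
W=np.array([ray(c,*p,12)[:2] for p in px]);print(W)
a,b=S-S.mean(0),W-W.mean(0)
U,_,Vt=np.linalg.svd(a.T@b);Rm=(U@Vt).T;t=W.mean(0)-Rm@S.mean(0)
print(Rm,t,'yaw',np.arctan2(Rm[1,0],Rm[0,0]),'res',S@Rm.T+t-W)
P=cloud(c);L=(P[...,:2]-t)@Rm;z=P[...,2]
m=(abs(L[...,0])<250)&(abs(L[...,1]-100)<350)
hsv=cv2.cvtColor(c['image'],cv2.COLOR_BGR2HSV)
y=m&(hsv[...,0]>18)&(hsv[...,0]<33)&(hsv[...,1]>150)&(hsv[...,2]>100)&(z>90)
for u in np.argwhere(y)[::6]: print(u,L[u[0],u[1]].round(),z[u[0],u[1]].round(),end=';')
# bed extents, from depth
bd=m&(z>7)&(z<17);q=L[bd];print('\nbed pct',np.percentile(q,[1,3,97,99],axis=0))
dm=m&(z>150)&(z<170)&(abs(L[...,1]-100)<50);print('drum top',np.median(L[dm],0),np.percentile(L[dm],[2,98],axis=0))
k=m&(L[...,1]<-38)&(L[...,1]>-65)&(z>60)&(abs(L[...,0])<110);
for u in np.argwhere(k)[::8]: print(u,L[u[0],u[1]].round(),z[u[0],u[1]].round(),end=';')
big=cv2.resize(c['image'][200:390,220:430],None,fx=3.1,fy=3.1,interpolation=cv2.INTER_CUBIC);cv2.imwrite('pics/c1.png',big)
s=d['scene']['image'][140:320,140:320];cv2.imwrite('pics/c2.png',cv2.resize(s,None,fx=3.3,fy=3.3,interpolation=cv2.INTER_CUBIC))
E
```

```text
[[ 574.02824872  -33.89205838]
 [ 368.74599249  123.96030766]
 [ 238.8703924   -37.19012446]
 [ 452.24078809 -201.61718257]]
[[ 0.60910233 -0.79309164]
 [ 0.79309164  0.60910233]] [ 480.94385148 -127.51879632] yaw 0.9158680954179301 res [[12.01721949  2.17853416]
 [-0.80072654 11.82930772]
 [-7.97314976 -5.4658802 ]
 [-3.24334319 -8.54196168]]
[235 325] [99.  0.] 110.0;[237 324] [98.  5.] 113.0;[238 323] [98.  8.] 112.0;[238 329] [89.  1.] 117.0;[239 328] [89.  4.] 117.0;[240 327] [89.  7.] 116.0;[240 333] [80. -0.] 122.0;[241 332] [80.  3.] 122.0;[242 331] [81.  5.] 122.0;[242 337] [72. -1.] 134.0;[243 335] [74.  3.] 134.0;[244 332] [77.  8.] 129.0;[244 338] [69.  2.] 142.0;[245 335] [72.  7.] 137.0;[245 341] [63.  0.] 147.0;[246 339] [65.  4.] 145.0;[246 352] [51. -5.] 209.0;[247 337] [66.  8.] 141.0;[247 343] [58.  2.] 155.0;[247 353] [50. -4.] 222.0;[248 339] [63.  7.] 147.0;[248 345] [54.  1.] 161.0;[248 353] [50. -2.] 224.0;[249 342] [57.  6.] 155.0;[249 348] [52.  2.] 189.0;[249 354] [47. -2.] 223.0;[250 345] [52.  5.] 162.0;[250 351] [50.  3.] 224.0;[251 344] [53.  7.] 162.0;
[... 2279 characters left out ...]
 87.0;[255 390] [-19. -38.] 193.0;[255 398] [-31. -47.] 198.0;[256 389] [-32. -45.] 125.0;[257 382] [-31. -40.] 75.0;[257 390] [-35. -45.] 123.0;[258 386] [-39. -44.] 74.0;[259 384] [-38. -40.] 69.0;[259 393] [-41. -44.] 130.0;[260 388] [-47. -44.] 66.0;[260 396] [-48. -47.] 128.0;[261 390] [-52. -46.] 65.0;[261 398] [-52. -47.] 129.0;[262 396] [-50. -43.] 131.0;[263 390] [-55. -42.] 61.0;[263 402] [-61. -49.] 130.0;[264 402] [-62. -47.] 131.0;[265 403] [-65. -47.] 131.0;[266 401] [-63. -43.] 130.0;[266 409] [-75. -52.] 135.0;[267 407] [-73. -48.] 137.0;[268 406] [-72. -44.] 139.0;[269 405] [-72. -42.] 136.0;[270 404] [-72. -39.] 134.0;[271 405] [-75. -39.] 135.0;[272 408] [-80. -41.] 136.0;
```

View pics/c1.png

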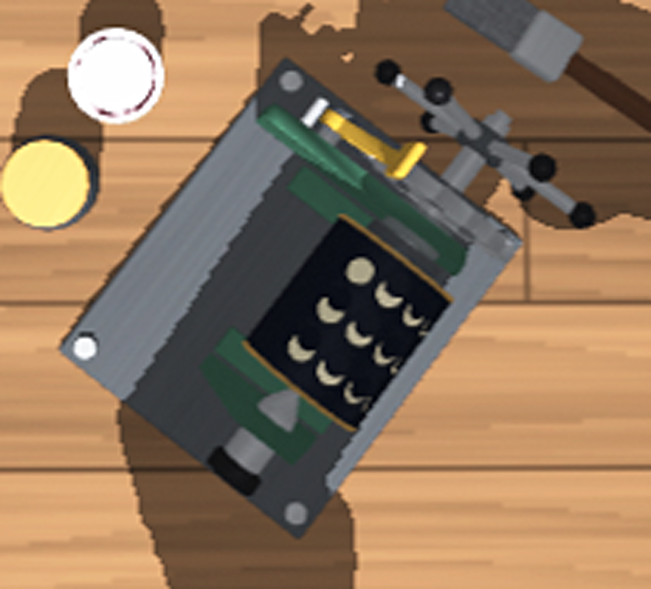

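View pics/c2.png

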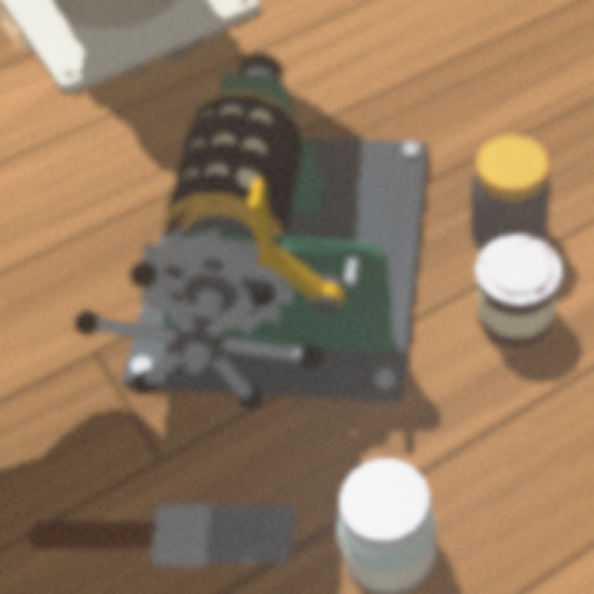

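The crops show clear bed corners and four knobs: top knob at (395,253.5) in full-image pixels, others at (361,229), (345,223) and (408,269). I'll fit the stand pose and wheel angle together.

```bash
cat >> h.py <<'E'
def knob(th): return [80*np.sin(th),-50,115+80*np.cos(th)]
def s2w(p,P):
    P=np.atleast_2d(P);c,s=np.cos(p[2]),np.sin(p[2])
    return np.c_[c*P[:,0]-s*P[:,1]+p[0],s*P[:,0]+c*P[:,1]+p[1],P[:,2]]
E
python3 - <<'E'
from h import *
import pickle
from scipy.optimize import least_squares
d=pickle.load(open('d0.pkl','rb'))
px=np.array([(283,60),(62,347),(300,538),(522,240),(543,166),(583,215),(438,91),(387,72),(409,162)])/3.1+[220,200]-.35
r3=np.pi/3
def M(p): return s2w(p,[(140,-25,12),(140,250,12),(-85,250,12),(-85,-25,12)]+[knob(p[3]+k*r3) for k in(0,-1,1,2)]+[(45,0,224)])
f=lambda p:(proj(d['top'],M(p))-px).ravel()
s=least_squares(f,[478,-127,.916,-.33],loss='soft_l1');print(s.x,s.fun.reshape(-1,2).round(1))
ps=np.array([(411,142),(0,0),(0,0),(130,385),(0,0),(87,322),(311,354),(250,396),(257,185)])/3.3+140-.35
print('scene',(proj(d['scene'],M(s.x))-ps).round(1))
p=s.x;np.save('p.npy',p)
print('knob',knob(p[3]),s2w(p,knob(p[3])),'tab',s2w(p,[(45,0,224),(160,0,206),(85,0,105)]))
c=d['top'];P=cloud(c);co,si=np.cos(p[2]),np.sin(p[2]);L=(P[...,:2]-p[:2])@np.array([[co,-si],[si,co]]);z=P[...,2]
for n,(u,v) in dict(jar=(257,224),spirit=(235,259),paint=(347,172)).items(): print(n,L[v,u],P[v,u])
m=(z>219)&(z<228)&(abs(L[...,0]-45)<30)&(abs(L[...,1])<30);print('tab',L[m].min(0),L[m].max(0),L[m].mean(0))
E
```

```text
[ 4.79345894e+02 -1.23542704e+02  9.13072644e-01 -3.45618076e-01] [[ 0.5 -1.6]
 [-1.8  1.2]
 [-0.1  1. ]
 [ 0.9  0.1]
 [-0.3  0.3]
 [-0.6 -0.3]
 [-0.  -0. ]
 [ 0.  -0.1]
 [ 0.6 -0.8]]
scene [[ -3.   77.4]
 [129.3  43.2]
 [ 56.4  40.2]
 [ -3.3  -0.3]
 [ 42.8  84.1]
 [ -0.4   1.2]
 [-15.5 -17.8]
 [ 18.1 -11.4]
 [ -1.1   2.5]]
knob [np.float64(-27.1022615336554), -50, np.float64(190.26929931759258)] [[ 502.34711293 -175.55689962  190.26929932]] tab [[506.855159   -87.93034178 224.        ]
 [577.15661312   3.07902888 206.        ]
 [531.3078387  -56.27490851 105.        ]]
jar [226.32413608  65.46633176] [565.8925571   95.58769151  69.8067131 ]
spirit [215.92066009 153.26884627] [490.04706946 141.0296971   93.27725825]
paint [ 140.33429543 -143.71454895] [ 678.86829162 -100.33927691   85.42572724]
tab [ 42.7879108  -10.78764159] [49.85893368 11.97323399] [46.60499274  0.45534204]
```

Request:
jog_arm(
  commands=[
    [-1,[0,0,-0.1],[0,0,-0.163]],
    [-1,[0,0,-0.1],[0,0,-0.163]],
    [-1,[0,0,-0.1],[0,0,-0.163]],
    [-1,[0,0,-0.1],[0,0,-0.163]],
    [-1,[0,0,-0.1],[0,0,-0.163]],
    [-1,[0.2,0,0],[0,0,0]],
    [-1,[0.3,0,0],[0,0,0]],
    [-1,[0.3,0,0],[0,0,0]],
    [-1,[0.3,0,0],[0,0,0]],
    [-1,[0.3,0,0],[0,0,0]],
  ],
)

```text
t: 1.1
ee_pos: [254.8, -488.7, 271.8]
orientation: [-2.821, -1.38, -0.0]
ft_force: [0.0, 0.5, 0.7]
width: 11.3
grasp_force: 0.0
```

```bash
cat > w.py <<'E'
from h import *
from workcell import *
p=np.load('p.npy')
def where():
    o=get_obs();c,s=np.cos(p[2]),np.sin(p[2]);e=o['ee_pos'];d=e[:2]-p[:2]
    M=R.from_rotvec(o['orientation']).as_matrix();f=o['ft_force']
    print('t %.1f'%o['t'],'stand xyz',np.round([c*d[0]+s*d[1],-s*d[0]+c*d[1],e[2]],1),'yaw err',round(np.arctan2(M[1,0],M[0,0])-p[2],3),'z',M[:,2].round(3),'F stand',np.round([c*f[0]+s*f[1],-s*f[0]+c*f[1],f[2]],2),'w',round(o['width'],1),'q',o['qpos'].round(2))
if __name__=='__main__': where()
E
python3 w.py
```

```text
t 1.1 stand xyz [-426.3  -45.5  271.8] yaw err -0.003 z [-0.     0.001 -1.   ] F stand [0.38 0.26 0.65] w 11.3 q [-1.11  0.26  1.75  0.    1.14 -0.45]
```

Request:
jog_arm(
  commands=[
    [-1,[0.4,-0.045,0],[0,0,0]],
    [-1,[0.4,-0.045,0],[0,0,0]],
    [-1,[0.4,-0.045,0],[0,0,0]],
    [-1,[0.4,-0.045,0],[0,0,0]],
    [-1,[0.4,-0.045,0],[0,0,0]],
    [-1,[0.4,-0.045,0],[0,0,0]],
    [-1,[0.4,-0.045,0],[0,0,0]],
    [-1,[0.4,-0.045,0],[0,0,0]],
    [-1,[0.4,-0.045,0],[0,0,0]],
    [-1,[0.3,-0.045,0],[0,0,0]],
  ],
)

```text
t: 2.1
ee_pos: [456.9, -151.9, 272.0]
orientation: [-2.82, -1.382, 0.001]
ft_force: [1.0, 0.4, 0.0]
width: 0.7
grasp_force: 0.0
```

```bash
python3 w.py
```

```text
t 2.1 stand xyz [-36.2   0.4 272. ] yaw err -0.002 z [-0.001  0.001 -1.   ] F stand [ 0.88 -0.52  0.04] w 0.7 q [-0.35  0.15  1.89  0.    1.1   0.31]
```

Request:
jog_arm(
  commands=[
    [-1,[0.1,0,0.15],[0,0,0]],
    [-1,[0.1,0,0.15],[0,0,0]],
    [-1,[0.05,0,0.15],[0,0,0]],
    [-1,[0.05,0,0.15],[0,0,0]],
    [-1,[0.05,0,0.12],[0,0,0]],
    [-1,[0.05,0,0],[0,0,0]],
    [-1,[0.05,0,0],[0,0,0]],
    [-1,[0.05,0,0],[0,0,0]],
    [-1,[0,0,0],[0,0,0]],
    [-1,[0,0,0],[0,0,0]],
  ],
)

```text
t: 3.1
ee_pos: [487.7, -115.4, 201.2]
orientation: [2.819, 1.384, 0.001]
ft_force: [-0.5, 0.2, 0.7]
width: 0.6
grasp_force: 0.0
```

```bash
python3 w.py
```

```text
t 3.1 stand xyz [ 11.6  -1.7 201.2] yaw err -0.0 z [ 0.001 -0.    -1.   ] F stand [-0.1   0.49  0.74] w 0.6 q [-0.26  0.27  1.92 -0.    0.95  0.4 ]
```

Request:
jog_arm(
  commands=[
    [-1,[0.05,0,0],[0,0,0]],
    [-1,[0.05,0,0],[0,0,0]],
    [-1,[0.05,0,0],[0,0,0]],
    [-1,[0.05,0,0],[0,0,0]],
    [-1,[0.05,0,0],[0,0,0]],
    [-1,[0.05,0,0],[0,0,0]],
    [-1,[0.05,0,0],[0,0,0]],
    [-1,[0.05,0,0],[0,0,0]],
    [-1,[0.05,0,0],[0,0,0]],
    [-1,[0.05,0,0],[0,0,0]],
  ],
)

```text
t: 4.1
ee_pos: [518.3, -75.5, 200.7]
orientation: [2.82, 1.385, 0.0]
ft_force: [-0.2, -0.3, 0.9]
width: 0.7
grasp_force: 0.1
```

```bash
python3 w.py
```

```text
t 4.1 stand xyz [ 61.9  -1.5 200.7] yaw err -0.0 z [ 0.  0. -1.] F stand [-0.41 -0.01  0.93] w 0.7 q [-0.17  0.3   1.87  0.    0.97  0.49]
```

Request:
jog_arm(
  commands=[
    [-1,[0.05,0,0],[0,0,0]],
    [-1,[0.05,0,0],[0,0,0]],
    [-1,[0.05,0,0],[0,0,0]],
    [-1,[0.05,0,0],[0,0,0]],
    [-1,[0.05,0,0],[0,0,0]],
    [-1,[0.04,0,0],[0,0,0]],
    [-1,[0,0,0],[0,0,0]],
    [-1,[0,0,0],[0,0,0]],
    [-1,[0,0,0],[0,0,0]],
    [-1,[-0.05,0,0],[0,0,0]],
  ],
)

```text
t: 5.1
ee_pos: [532.7, -56.8, 200.7]
orientation: [2.82, 1.385, 0.0]
ft_force: [-1.4, 1.2, 0.5]
width: 0.3
grasp_force: 0.0
```

Run:
```python
from w import *
where()
s=get_image('scene');cv2.imwrite('pics/s3.png',cv2.resize(s['image'][100:320,120:340],None,fx=2.7,fy=2.7,interpolation=cv2.INTER_CUBIC))
```

```text
t 5.1 stand xyz [ 85.4  -1.5 200.7] yaw err 0.0 z [ 0.  0. -1.] F stand [0.1  1.83 0.49] w 0.3 q [-0.13  0.32  1.85  0.    0.97  0.53]
```

View pics/s3.png

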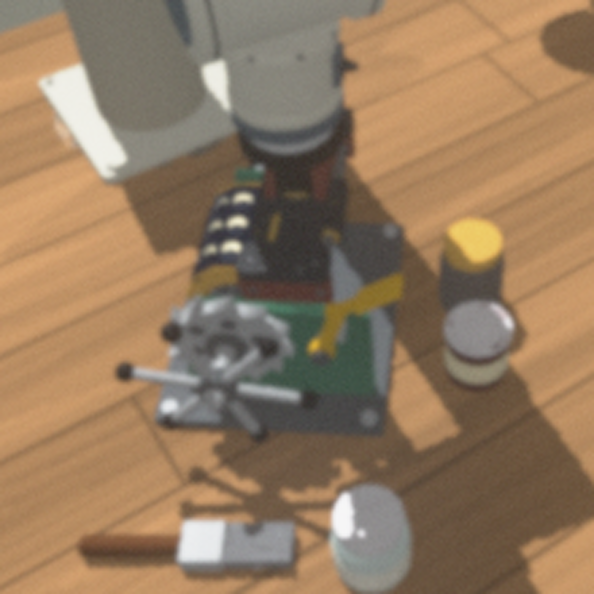

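The pawl lies on its rest, with its tab at about (400,285) in the crop. Now for the knob.

Request:
jog_arm(
  commands=[
    [-1,[0,0,-0.25],[0,0,0]],
    [-1,[-0.2,0.05,-0.25],[0,0,0]],
    [-1,[-0.35,0.15,0],[0,0,0]],
    [-1,[-0.4,0.15,0],[0,0,0]],
    [-1,[-0.35,0.135,0],[0,0,0]],
    [-1,[-0.2,0,0.05],[0,0,0]],
    [-1,[0,0,0.2],[0,0,0]],
    [-1,[0,0,0.2],[0,0,0]],
    [-1,[0,0,0.2],[0,0,0]],
    [-1,[0,0,0.03],[0,0,0]],
  ],
)

```text
t: 6.15
ee_pos: [477.6, -204.9, 180.7]
orientation: [-2.818, -1.382, 0.004]
ft_force: [-0.4, 0.6, -0.2]
width: 0.3
grasp_force: 0.0
```

Run:
```python
from w import *
where()
print(knob(-.346))
```

```text
t 6.2 stand xyz [-65.4 -48.4 180.7] yaw err -0.001 z [-0.004  0.002 -1.   ] F stand [ 0.28  0.7  -0.15] w 0.3 q [-0.43  0.33  1.89 -0.    0.93  0.23]
[np.float64(-27.131006675618185), -50, np.float64(190.25894283583554)]
```

Request:
jog_arm(
  commands=[
    [-1,[0.05,0,0],[0,0,0]],
    [-1,[0.05,0,0],[0,0,0]],
    [-1,[0.05,0,0],[0,0,0]],
    [-1,[0.05,0,0],[0,0,0]],
    [-1,[0.05,0,0],[0,0,0]],
    [-1,[0.05,0,0],[0,0,0]],
    [-1,[0.05,0,0],[0,0,0]],
    [-1,[0.05,0,0],[0,0,0]],
    [-1,[0.05,0,0],[0,0,0]],
    [-1,[0.05,0,0],[0,0,0]],
  ],
)

```text
t: 7.15
ee_pos: [510.2, -165.2, 182.6]
orientation: [-2.82, -1.385, 0.0]
ft_force: [-1.6, -0.6, 1.6]
width: 0.3
grasp_force: 0.9
```

```bash
python3 w.py
```

```text
t 7.2 stand xyz [-14.2 -49.9 182.6] yaw err -0.0 z [-0.  0. -1.] F stand [-1.48  0.88  1.58] w 0.3 q [-0.34  0.35  1.86  0.    0.94  0.32]
```

Request:
jog_arm(
  commands=[
    [-1,[0.03,0,0],[0,0,0]],
    [-1,[0.03,0,0],[0,0,0]],
    [-1,[0.02,0,0],[0,0,0]],
    [-1,[0,0,0],[0,0,0]],
    [-1,[0,0,0],[0,0,0]],
  ],
)

```text
t: 7.65
ee_pos: [514.9, -159.1, 182.6]
orientation: [-2.82, -1.385, -0.0]
ft_force: [0.4, 0.9, 0.0]
width: 0.8
grasp_force: 0.0
```

Run:
```python
from w import *
where()
s=get_image('scene');t=get_image('top')
a=cv2.resize(s['image'][150:290,140:280],None,fx=2.8,fy=2.8,interpolation=cv2.INTER_CUBIC)
b=cv2.resize(t['image'][190:330,300:440],None,fx=2.8,fy=2.8,interpolation=cv2.INTER_CUBIC)
for phi,col in((.10,(0,0,255)),(.18,(0,255,0)),(.26,(255,0,0))):
  for k in range(-1,3):
    P=s2w(p,knob(phi+k*np.pi/3))
    for im,c,o in((a,s,(140,150)),(b,t,(300,190))):
      u=((proj(c,P)[0]-o+.5)*2.8).astype(int); cv2.circle(im,tuple(map(int,u)),2,col,-1)
cv2.imwrite('pics/m4.png',np.hstack([a,b]))
```

```text
t 7.7 stand xyz [ -6.5 -49.9 182.6] yaw err -0.0 z [ 0.  0. -1.] F stand [0.98 0.2  0.03] w 0.8 q [-0.32  0.35  1.85  0.    0.94  0.34]
```

View pics/m4.png

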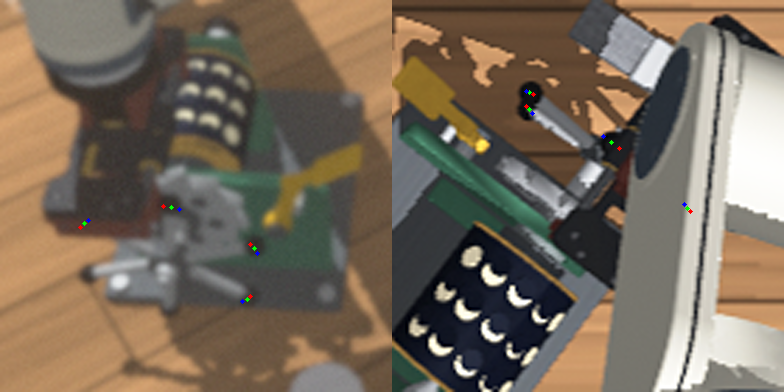

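The wheel knobs sit on the green markers (spoke lean about 0.18), which is inside the 0.10-0.26 window. I'll retreat to the pawl's outer side and measure precisely there.

Request:
jog_arm(
  commands=[
    [-1,[-0.15,0,0],[0,0,0]],
    [-1,[0,0,-0.3],[0,0,0]],
    [-1,[0,0,-0.4],[0,0,0]],
    [-1,[0.3,-0.1,0],[0,0,0]],
    [-1,[0.4,-0.1,0],[0,0,0]],
    [-1,[0.4,-0.1,0],[0,0,0]],
    [-1,[0.4,-0.1,0],[0,0,0]],
    [-1,[0.4,-0.1,0],[0,0,0]],
    [-1,[0.35,0,0],[0,0,0]],
    [-1,[0,0,0],[0,0,0]],
  ],
)

```text
t: 8.75
ee_pos: [605.3, 39.6, 252.6]
orientation: [2.818, 1.389, 0.002]
ft_force: [0.4, -0.3, -0.2]
width: 0.4
grasp_force: 0.0
```

Run:
```python
from w import *
where()
s=get_image('scene');t=get_image('top')
a=cv2.resize(s['image'][180:280,140:240],None,fx=3.9,fy=3.9,interpolation=cv2.INTER_CUBIC)
b=cv2.resize(t['image'][205:305,325:425],None,fx=3.9,fy=3.9,interpolation=cv2.INTER_CUBIC)
for phi,col in((.10,(0,0,255)),(.18,(0,255,0)),(.26,(255,0,0))):
  for k in range(-1,3):
    P=s2w(p,knob(phi+k*np.pi/3))
    for im,c,o in((a,s,(140,180)),(b,t,(325,205))):
      u=((proj(c,P)[0]-o+.5)*3.9).astype(int); cv2.circle(im,tuple(map(int,u)),1,col,-1)
cv2.imwrite('pics/m5.png',np.hstack([a,b]))
```

```text
t 8.8 stand xyz [2.061e+02 1.000e-01 2.526e+02] yaw err 0.003 z [ 0.001  0.001 -1.   ] F stand [ 0.03 -0.46 -0.23] w 0.4 q [0.05 0.36 1.65 0.   1.13 0.7 ]
```

View pics/m5.png

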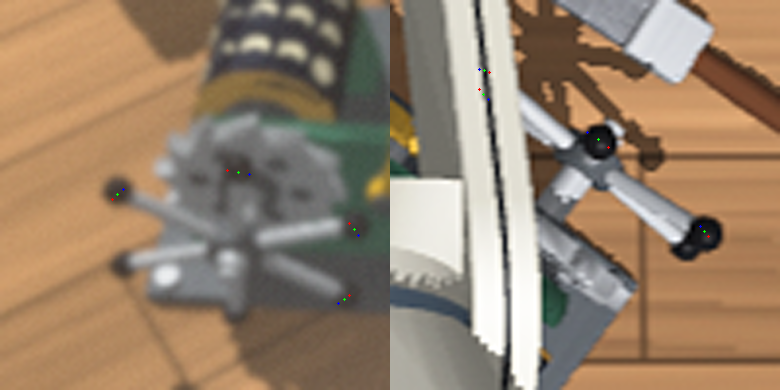

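Top knob centre is at (601,141) in the crop, so the spoke lean is about 0.17 and the wheel about 0.43, as wanted. Next: lower outside the tab and tip it back.

Request:
jog_arm(
  commands=[
    [-1,[-0.1,0,0.2],[0,0,0]],
    [-1,[0,0,0.2],[0,0,0]],
    [-1,[0,0,0.2],[0,0,0]],
    [-1,[-0.05,0,0.02],[0,0,0]],
    [-1,[-0.05,0,0],[0,0,0]],
    [-1,[-0.05,0,0],[0,0,0]],
    [-1,[-0.05,0,0],[0,0,0]],
    [-1,[-0.05,0,0],[0,0,0]],
    [-1,[-0.05,0,0],[0,0,0]],
    [-1,[-0.05,0,0],[0,0,0]],
  ],
)

```text
t: 9.85
ee_pos: [576.0, 1.6, 191.0]
orientation: [2.82, 1.385, 0.001]
ft_force: [0.8, 0.9, 0.8]
width: 0.5
grasp_force: 0.2
```

```bash
python3 w.py
```

```text
t 9.8 stand xyz [158.1  -0.  191. ] yaw err -0.0 z [ 0.001 -0.    -1.   ] F stand [ 1.21 -0.05  0.77] w 0.5 q [-0.02  0.39  1.77 -0.    0.99  0.64]
```

Request:
jog_arm(
  commands=[
    [-1,[-0.05,0,0],[0,0,0]],
    [-1,[-0.05,0,0],[0,0,0]],
    [-1,[-0.05,0,0],[0,0,0]],
    [-1,[-0.05,0,0],[0,0,0]],
    [-1,[-0.05,0,0],[0,0,0]],
    [-1,[-0.05,0,0],[0,0,0]],
    [-1,[-0.03,0,0],[0,0,0]],
    [-1,[-0.03,0,0],[0,0,0]],
    [-1,[-0.03,0,0],[0,0,0]],
    [-1,[-0.03,0,0],[0,0,0]],
  ],
)

```text
t: 10.85
ee_pos: [550.3, -31.6, 190.7]
orientation: [-2.82, -1.385, -0.0]
ft_force: [0.4, -0.5, 0.5]
width: 0.7
grasp_force: 0.0
```

Request:
jog_arm(
  commands=[
    [-1,[-0.03,0,0],[0,0,0]],
    [-1,[-0.03,0,0],[0,0,0]],
    [-1,[-0.03,0,0],[0,0,0]],
    [-1,[-0.03,0,0],[0,0,0]],
    [-1,[0,0,0],[0,0,0]],
    [-1,[0,0,0],[0,0,0]],
    [-1,[0.1,0,0],[0,0,0]],
    [-1,[0.2,0,-0.1],[0,0,0]],
    [-1,[0.3,0,-0.3],[0,0,0]],
    [-1,[0.3,0,-0.4],[0,0,0]],
  ],
)

```text
t: 11.85
ee_pos: [597.7, 31.5, 269.9]
orientation: [-2.819, -1.383, 0.006]
ft_force: [0.5, 0.7, -0.4]
width: 0.6
grasp_force: 0.0
```

Run:
```python
from w import *
where()
s=get_image('scene');t=get_image('top')
a=cv2.resize(s['image'][150:290,140:280],None,fx=2.8,fy=2.8,interpolation=cv2.INTER_CUBIC)
b=cv2.resize(t['image'][190:330,300:440],None,fx=2.8,fy=2.8,interpolation=cv2.INTER_CUBIC)
u=((proj(s,s2w(p,(45,0,224)))[0]-(140,150)+.5)*2.8);cv2.circle(a,tuple(int(x) for x in u),2,(0,0,255),-1)
for phi,col in((.10,(0,0,255)),(.18,(0,255,0)),(.26,(255,0,0))):
    u=((proj(t,s2w(p,knob(phi)))[0]-(300,190)+.5)*2.8).astype(int); cv2.circle(b,tuple(map(int,u)),1,col,-1)
cv2.imwrite('pics/m6.png',np.hstack([a,b]))
```

```text
t 11.8 stand xyz [195.1   1.1 269.9] yaw err -0.001 z [-0.004 -0.    -1.   ] F stand [ 0.86  0.08 -0.35] w 0.6 q [0.03 0.34 1.64 0.   1.16 0.69]
```

View pics/m6.png

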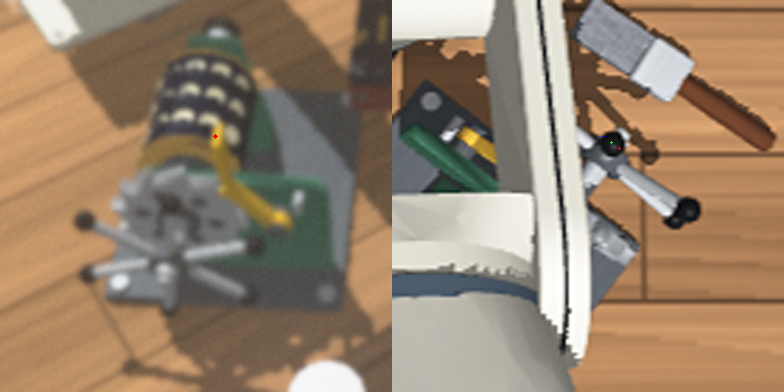

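The pawl's tab is back at its home position, at (215,132) in the crop and matching the first view. The top knob is on the 0.18 marker at (612,143). The robot is clear of everything.

```bash
python3 -c "
from workcell import *
print(close_job())"
```

```text
the job is handed in; nothing more can be done
None
```

The job is handed in: I threw the pawl over onto its rest, pushed the wheel back one notch (about 0.43 rad, within the 0.36–0.52 window), and tipped the pawl home, which the last picture confirms, in about 12 s with forces under about 3 N.

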